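# Nudge the manifold cover onto its locating pins

## Task

The aluminium cover plate has been left lying crooked on top of the pins of the black valve manifold block. Nudge it sideways with the fingers until its holes drop over the two locating pins and it lies flat and fully home on the block, then leave it alone. Only push it, never lift or carry it, and do not disturb the gauge, coupling, cutters and wood offcut around it.

Things in the scene. Friction and masses are not known exactly. Their poses are not given: they have to be found in the camera images.
- manifold: black valve manifold block fixed to the bench; block 110 (x) x 130 (y) x 50 mm; origin at bench level under its centre, z up. Four steel pins stand 12 mm out of its flat top: two 10 mm locating pins (pin_a, pin_b) and two 8 mm studs at (36, -44), (-36, 44) mm. It stands centred on a grey base plate 190 x 210 x 10 mm. Ports on its +x face reach x = 87 mm, 36 mm high
- cover: loose aluminium plate, 140 (x) x 160 (y) x 8 mm, 0.3 to 0.65 kg, boss 52 mm across, 3 mm high on top; origin at the centre of its underside, z up. Starts level on the pin tops (origin 62 mm above the bench), shifted 18 to 26 mm to the manifold's -x, up to 27 mm along y, turned up to 0.12 rad. Slides when its edge is pushed. Home: origin 50 mm straight above the manifold's, axes parallel
- hole_a (a point): centre, at the underside, of the cover's 12.5 mm locating hole at (36, 44) mm; goes over pin_a. The plate drops 12 mm when all its holes are within about 3 mm of the pins
- hole_b (a point): centre, at the underside, of the cover's 12.5 mm locating hole at (-36, -44) mm; goes over pin_b. The other two holes, at (36, -44) and (-36, 44) mm, are 16.5 mm wide, for the studs
- pin_a (a point): tip of the 10 mm locating pin at (36, 44) mm in the manifold's frame, 62 mm above the bench; its last 5 mm narrow to 5 mm across
- pin_b (a point): tip of the 10 mm locating pin at (-36, -44) mm in the manifold's frame, 62 mm above the bench; its last 5 mm narrow to 5 mm across
- gauge: bystander: round pressure gauge (52 mm dial) upright on a brass foot, 80 mm high, loose; origin at the centre of its foot's underside
- coupling: bystander: steel hose coupling with a red collar, 34 mm across, 62 mm high, standing loose; origin at the centre of its underside
- cutters: bystander: side cutters with red handles lying loose, about 150 (x) x 50 (y) x 14 mm, handles to -x; origin at the bench, 14 mm behind the pivot
- offcut: bystander: softwood offcut lying loose, 50 x 90 x 28 mm; origin at the centre of its underside

How it is judged (in metres and radians):
At the end, for the whole second after the job is handed in: The cover lies flat on the block: both locating holes within 3 mm of their pins sideways, its underside within 2.5 mm of the block's top at the centre and at both holes, tilted less than 0.04 rad and at rest (horizontal distance between hole_a and pin_a below 0.003 m and horizontal distance between hole_b and pin_b below 0.003 m and z of each of cover, hole_a, hole_b in the frame of manifold below 0.0525 m and angle between cover's own z axis and vertical below 0.04 rad and linear speed of cover below 0.02 m/s); the robot touches nothing.
It fails at once if the cover was lifted (underside more than 12 mm above the pin tops) instead of pushed (height (world z) of cover above 0.074 m).
It fails at once if the cover was tipped up by more than 0.35 rad (angle between cover's own z axis and vertical above 0.35 rad).
It fails at once if a bystander (gauge, coupling, cutters, offcut) was moved more than 20 mm (distance of any of gauge, coupling, cutters, offcut from where it was at the start of the episode above 0.02 m).
It also fails if it takes over 58 s, if anything falls off the work surface, if the arm or the gripper's body presses on something with over 40 N, if the wrist force passes 120 N, or if a joint passes its speed limit or range.

## Robot

A 6-joint arm with a two-finger parallel gripper is mounted at the origin on the work surface. World frame = base frame: x ahead of the robot, y to its left, z up, the work surface at z = 0. Lengths are in mm, angles in rad, forces in N, time in s.
With the tool pointing down it reaches from about 350 to 725 mm from the base axis. Payload 4.3 kg.
Tool frame: the origin (TCP) lies midway between the tips of the shut fingers; the grasp point (between the pads) lies 19 mm behind it (ctrl.tcp_to_grasp is the distance from the TCP to the grasp point, in mm); z points along the fingers, y is the direction in which the jaws open and shut (so a half turn about z gives the same grasp; the last joint's range is limited). The gripper opens to 85 mm and grips with 20 to 120 N. Pads are 22 mm wide; open, the fingers measure 114 mm over their backs; the gripper's body (76 mm by 85 mm) begins 54 mm behind the grasp point. The pads swing forward as they close: fully open they stand 13 mm farther back than shut.
Start: joints at [-0.11, 0.377, 0.081, 1.274, 0, 1.46], TCP at [575.036, 0.002, 231.329] pointing down, gripper open.
Joint ranges: [-2.72, 2.72], [-0.84, 1.66], [-1.02, 1.22], [-1.77, 2.12], [-1.37, 1.28], [-3.14, 3.14]. Speed limits (rad/s): [2.57, 2.57, 3.14, 3.14, 3.14, 3.14].

## Interface

Orientations are given as a unit quaternion [x, y, z, w].
In Python, from workcell import ctrl gives the robot as it stands.
- The arm moves only by the shell command python3 -m handwheel 'ROWS' [FORCE]. ROWS is JSON, one flat list of numbers, 7 for each row, row after row: the shift along the tool's x, y, z in cm, then the turn, a rotation vector about the tool's x, y, z in rad, then the opening in per cent of the stroke, from 0 (shut) to 100 (fully open). A call has 1 to 10 rows; each row shifts and turns the commanded pose from where the row before left it, along the tool's axes as they then stand; what a row does not reach is not made up. A row lasts 1/8 s, in which the tool goes at most 62.5 mm and 10.7 degrees, less where a joint would pass 70% of its speed; a pose out of reach is approached as far as the arm can. A call is refused whole if a number of a shift passes 6.25 or a number of a turn 0.188, either way. A call with a gripper value outside its range is refused whole. The fingers move at their own pace and stop on an object; FORCE is the grip in N (left out, the last holds). Time passes only in rows, so rows that do not move let the fingers close. It gives the time, the measured TCP pose, the force and the opening at its end, in the units of the state.
- ctrl.get_obs(): the state, without advancing time (a new reading comes with each control period).
- ctrl.capture(name): name is "scene" or "side" or "wrist"; returns a dict with "frame" (400x640x3 uint8, blue, green, red), "camera_matrix" (3x3 intrinsics, pixels), "k1" (the pictures are not rectified: a ray, as slopes to the right and down, at radius r is drawn at 1 + k1 r^2 times it, then the intrinsics apply), "R" (3x3) and "t" (3): a world point X has camera coordinates R X + t; the wrist camera has in their place "mount" (4x4, takes a point from camera to tool coordinates, whose origin is the TCP and whose axes are the flange's). Camera axes: x right, y down, z forward; pixel columns grow to the right and rows downward; lengths in mm; the calibration is good to about 2 mm. A picture is of the moment at which its call begins: read the wrist's pose just before it. There is no depth.
- ctrl.hand_in(): hands the job in, once; it reports no verdict.
The state is a dict: "time": time; "joints": joint angles; "joint_velocities": joint speeds; "tau": joint torques, N m; "tool_pos": TCP position; "tool_rot": TCP orientation; "ft_force": force on the tool from outside, world axes, zero at the start; "wrist_torque": the same for the moment, N m; "opening": finger opening in mm.
Only numpy, scipy, OpenCV 4.12 (cv2) and the standard library are available. Lean on these libraries where they do the work, as an engineer would, in place of code of your own. Each camera call takes 0.05 s, during which the arm holds its last target.

## Working session

There is one attempt and no reset: what is moved stays moved. The work goes in short steps, Python scripts to look and compute and a shell command to move; the robot and the scene stay as the last step left them, time stands still between calls to the robot, and variables do not carry over. Pictures are saved under pics/ and viewed, and the job is handed in when it is done.

```bash
mkdir -p pics; ls
cat > h.py <<'E'
import numpy as np, cv2
from scipy.spatial.transform import Rotation as Rn
from workcell import ctrl
def und(cap,px):
    K=np.array(cap["camera_matrix"]);k=cap["k1"]
    px=np.atleast_2d(px).astype(float)
    return cv2.undistortPoints(px.reshape(-1,1,2),K,np.array([k,0,0,0.])).reshape(-1,2)
def Rt(cap,obs=None):
    if "R" in cap: return np.array(cap["R"]),np.array(cap["t"]).ravel()
    M=np.array(cap["mount"]);Rw=Rn.from_quat(obs["tool_rot"]).as_matrix()
    Rc=Rw@M[:3,:3];c=Rw@M[:3,3]+np.array(obs["tool_pos"])
    return Rc.T,-Rc.T@c
def ray(cap,px,z,obs=None):
    R,t=Rt(cap,obs);c=-R.T@t
    n=und(cap,px);d=np.c_[n,np.ones(len(n))]@R
    return c+d*((z-c[2])/d[:,2])[:,None]
def proj(cap,X,obs=None):
    R,t=Rt(cap,obs)
    return cv2.projectPoints(np.atleast_2d(X).astype(float),cv2.Rodrigues(R)[0],t,np.array(cap["camera_matrix"]),np.array([cap["k1"],0,0,0.]))[0].reshape(-1,2)
def cap(name):
    o=ctrl.get_obs();return o,ctrl.capture(name)
E
python3 - <<'E'
from h import *
for n in("scene","side","wrist"):
    o,c=cap(n);cv2.imwrite(f"pics/{n}0.png",c["frame"])
    R,t=Rt(c,o);print(n,(-R.T@t).round(),R[2].round(2))
    np.savez(f"{n}0.npz",**c)
print(o)
E
```

```text
pics
scene [1093. -295.  835.] [-0.54  0.34 -0.77]
side [ 447. 1087.  727.] [ 0.1  -0.83 -0.55]
wrist [575.  68. 372.] [-0.   -0.27 -0.96]
{'time': 0.1, 'joints': array([-1.10313866e-01,  3.78011261e-01,  7.97879112e-02,  1.27438137e+00,
       -3.37085311e-05,  1.46047840e+00]), 'joint_velocities': array([-0.00026353, -0.00293857,  0.00354094,  0.0013455 , -0.00066494,
        0.00020772]), 'tau': array([ 1.23975104e-03, -4.64693749e+01,  2.70581460e+01,  1.20317750e-02,
       -1.20622694e-04,  2.24793462e-05]), 'tool_pos': array([5.74431230e+02, 5.05478280e-02, 2.30453159e+02]), 'tool_rot': array([ 7.07105045e-01,  7.07107939e-01, -5.78246451e-04, -6.95334047e-04]), 'ft_force': array([-0.32432358, -0.15739942, -0.25108847]), 'wrist_torque': array([ 0.00261822,  0.00541979, -0.0492545 ]), 'opening': 85.36832488181454}
```

View pics/scene0.png

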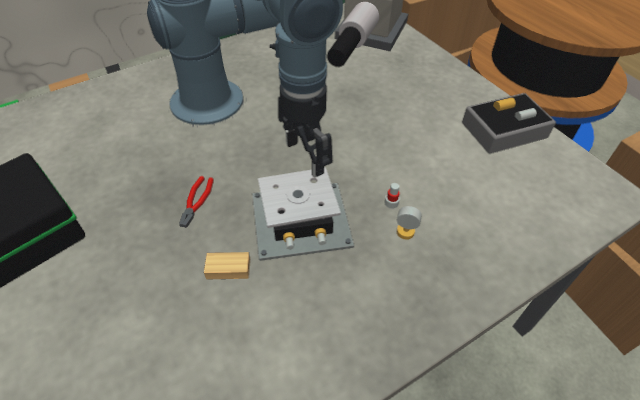

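View pics/side0.png

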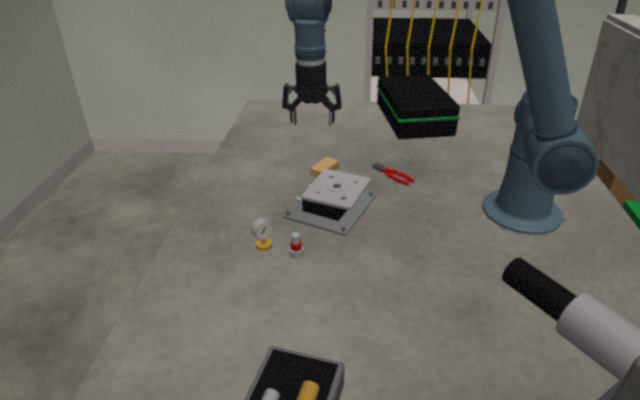

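View pics/wrist0.png

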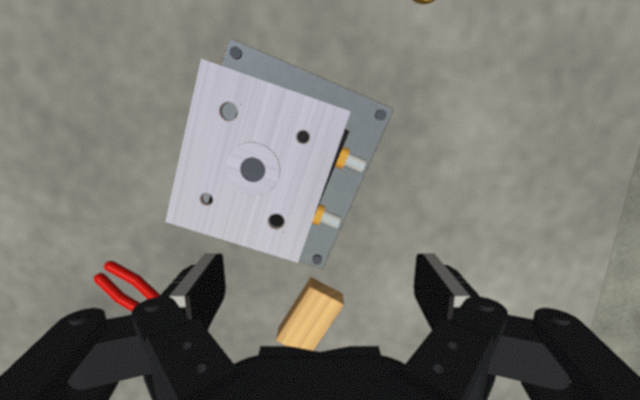

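Run:
```python
from h import *
o=ctrl.get_obs()
c=dict(np.load("wrist0.npz"));c["k1"]=float(c["k1"])
im=c["frame"]
hsv=cv2.cvtColor(im,cv2.COLOR_BGR2HSV)
m=((hsv[...,2]>165)&(hsv[...,1]<45)).astype(np.uint8)*255
m[270:]=0
m=cv2.morphologyEx(m,cv2.MORPH_OPEN,np.ones((7,7)))
cs,_=cv2.findContours(m,cv2.RETR_EXTERNAL,cv2.CHAIN_APPROX_NONE)
k=max(cs,key=cv2.contourArea)
P=ray(c,k[:,0,:],70,o)[:,:2]
r=cv2.minAreaRect(P.astype(np.float32));print("plate",r,cv2.boxPoints(r).round(1).tolist())
ap=cv2.approxPolyDP(k,10,True)[:,0];print(ap.tolist(),ray(c,ap,70,o).round(1).tolist())
print("holes",ray(c,[[228,111],[303,137],[207,199],[276.5,221],[253,170]],70,o).round(1).tolist())
print("screws",ray(c,[[236,52.5],[380,115],[317,259]],10,o).round(1).tolist())
print("corners",ray(c,[[230.5,38.5],[392.5,107],[321,269]],10,o).round(1).tolist())
x=im[20:290,150:410];cv2.imwrite("pics/w0z.png",cv2.resize(x,None,fx=2.2,fy=2.2,interpolation=cv2.INTER_CUBIC))
```

```text
plate ((510.76568603515625, 17.480514526367188), (160.2130889892578, 140.37997436523438), 71.29190826416016) [[418.6000061035156, -35.900001525878906], [551.5999755859375, -80.9000015258789], [602.9000244140625, 70.80000305175781], [470.0, 115.9000015258789]]
[[200, 61], [167, 222], [298, 260], [348, 111]] [[469.4, 113.2, 70.0], [421.0, -36.4, 70.0], [552.1, -78.1, 70.0], [600.6, 70.7, 70.0]]
holes [[490.8, 70.8, 70.0], [559.1, 47.4, 70.0], [463.6, -12.4, 70.0], [531.3, -35.3, 70.0], [510.7, 16.3, 70.0]]
screws [[487.1, 130.3, 10.0], [641.0, 67.0, 10.0], [571.2, -105.7, 10.0]]
corners [[482.3, 143.7, 10.0], [654.2, 75.4, 10.0], [576.2, -119.4, 10.0]]
```

View pics/w0z.png

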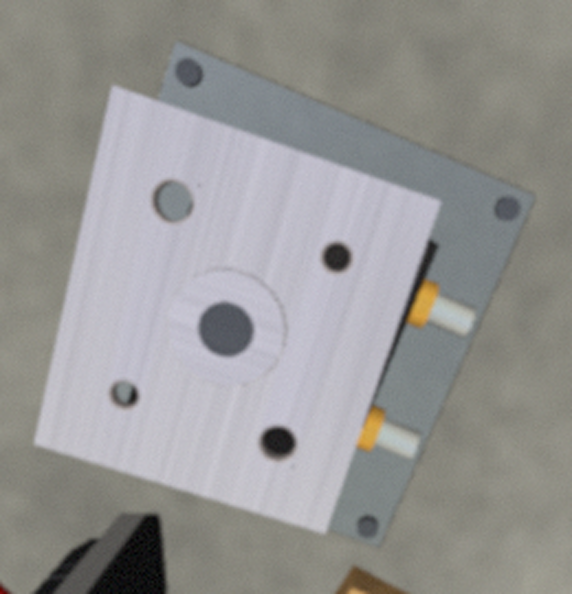

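Wrist picture: the bright plate has corners at about (200,61), (348,111), (298,260) and (167,222). The base plate screws are at (236,52), (380,115) and (317,259). The plate sits about 19 mm to -x and 2 mm to -y of home, turned about +0.06 rad. I'll turn the open gripper so the jaw axis lies along the plate's -x edge and push with both fingers.

```bash
python3 -m handwheel '[0,0,0,0,0,-0.17,100, 0,0,0,0,0,-0.17,100, 0,0,0,0,0,-0.17,100, 0,0,0,0,0,-0.17,100, 0,0,0,0,0,-0.17,100, 0,0,0,0,0,-0.17,100, 0,0,0,0,0,-0.167,100]'; python3 -m handwheel '[2.7,-0.1,0,0,0,0,100, 2.7,-0.1,0,0,0,0,100, 2.7,-0.1,0,0,0,0,100, 2.7,-0.1,0,0,0,0,100, 2.7,-0.1,0,0,0,0,100, 2.7,-0.1,0,0,0,0,100, 0,0,0,0,0,0,100, 0,0,0,0,0,0,100]'
cat > look.py <<'E'
import sys
from h import *
def look(zc,tag,dr=True):
    o,c=cap("wrist");im=c["frame"]
    cv2.imwrite(f"pics/{tag}.png",im)
    hsv=cv2.cvtColor(im,cv2.COLOR_BGR2HSV)
    m=((hsv[...,2]>165)&(hsv[...,1]<45)).astype(np.uint8)*255
    m=cv2.morphologyEx(m,cv2.MORPH_OPEN,np.ones((7,7)))
    cs,_=cv2.findContours(m,cv2.RETR_EXTERNAL,cv2.CHAIN_APPROX_NONE)
    k=max(cs,key=cv2.contourArea)
    r=cv2.minAreaRect(ray(c,k[:,0,:],zc,o)[:,:2].astype(np.float32))
    b=cv2.boxPoints(r);print("plate",r,b.round(1).tolist(),proj(c,np.c_[b,[zc]*4],o).round().tolist())
    Y=Rn.from_quat(o["tool_rot"]).as_matrix();print("tcp",o["tool_pos"].round(1),"tool y ang",np.degrees(np.arctan2(Y[1,1],Y[0,1])).round(2),"F",o["ft_force"].round(1),"t",o["time"],"tilt z",Y[:,2].round(3))
    return o,c
if __name__=="__main__": look(float(sys.argv[2]),sys.argv[1])
E
python3 look.py w1 70
```

```text
time: 1.02
tool_pos: [574.7, 0.0, 230.9]
tool_rot: [0.188, 0.982, -0.0, -0.0]
ft_force: [-0.1, 0.3, 0.3]
opening: 85.4
time: 2.02
tool_pos: [423.3, 54.9, 231.4]
tool_rot: [0.191, 0.982, 0.0, 0.001]
ft_force: [0.7, -1.2, -0.1]
opening: 85.2
plate ((512.730712890625, 16.269508361816406), (160.1422882080078, 145.08702087402344), 71.2342300415039) [[418.29998779296875, -36.20000076293945], [555.7000122070312, -82.9000015258789], [607.2000122070312, 68.69999694824219], [469.79998779296875, 115.4000015258789]] [[233.0, 215.0], [250.0, 338.0], [393.0, 331.0], [394.0, 206.0]]
tcp [423.3  54.9 231.4] tool y ang 68.01 F [ 0.7 -1.2 -0.1] t 2.025 tilt z [ 0.001 -0.    -1.   ]
```

View pics/w1.png

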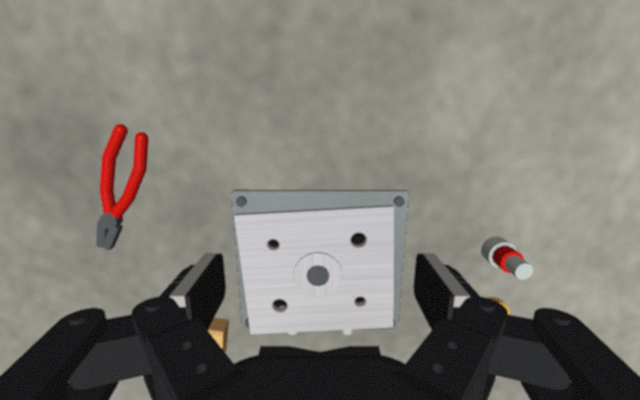

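Picture: the plate is square-on, its -x edge along row ~210, and the -x screws of the base plate are at (241,201) and (399,201). The path down behind that edge is clear: cutters far left, coupling far right.

```bash
python3 - <<'E'
from h import *
o,c=cap("wrist");g=cv2.cvtColor(c["frame"],cv2.COLOR_BGR2GRAY)
cir=[]
for x,y in((241,201),(399,201)):
    w=g[y-7:y+8,x-7:x+8].astype(float);wt=np.clip(np.median(w)-10-w,0,None);Y,X=np.mgrid[y-7:y+8,x-7:x+8]
    cir.append([(wt*X).sum()/wt.sum(),(wt*Y).sum()/wt.sum()])
s=ray(c,cir,10,o)[:,:2];print(cir,s.round(1).tolist())
d=s[1]-s[0];print(np.hypot(*d),np.degrees(np.arctan2(*d[::-1])))
e=d/np.hypot(*d);ex=np.array([e[1],-e[0]]);print("centre",s.mean(0)+83*ex)
h=ray(c,[[273,244.5],[358,240],[280,305],[360.5,301.5]],70,o)[:,:2];print(h.round(1).tolist(),h.mean(0))
E
python3 -m handwheel '[0,0,4,0,0,0,100, 0,0,4,0,0,0,100, 0,0,4,0,0,0,100, 0,0,3,0,0,0,100, 0,0,2,0,0,0,100, 0,0,1.0,0,0,0,100, 0,0,0,0,0,0,100, 0,0,0,0,0,0,100]'
python3 look.py w2 70
python3 -c "
from h import *
for n in ('scene','side'):
    c=ctrl.capture(n);x=c['frame'][100:300,200:420];cv2.imwrite('pics/%s2.png'%n,cv2.resize(x,None,fx=3,fy=3))"
```

```text
[[np.float64(241.20016927634364), np.float64(200.47355057130767)], [np.float64(398.34429923388916), np.float64(200.49752140603874)]] [[416.9, -42.5], [486.8, 129.8]]
185.9664517078375 67.92314227092861
centre [528.71900536  12.43142094]
[[462.1, -12.5], [490.2, 70.2], [529.7, -34.7], [558.5, 48.0]] [510.11325778  17.73601945]
time: 3.12
tool_pos: [423.6, 55.0, 52.0]
tool_rot: [0.191, 0.982, 0.0, 0.001]
ft_force: [0.7, -0.2, 0.8]
opening: 85.3
plate ((455.9064025878906, 42.3459587097168), (98.52865600585938, 21.87019157409668), 71.25115203857422) [[429.70001220703125, -0.800000011920929], [450.3999938964844, -7.800000190734863], [482.1000061035156, 85.5], [461.3999938964844, 92.5]] [[212.0, 330.0], [219.0, 369.0], [427.0, 359.0], [429.0, 319.0]]
tcp [423.6  55.   52. ] tool y ang 68.0 F [ 0.7 -0.2  0.8] t 3.125 tilt z [ 0.002 -0.    -1.   ]
```

View pics/w2.png

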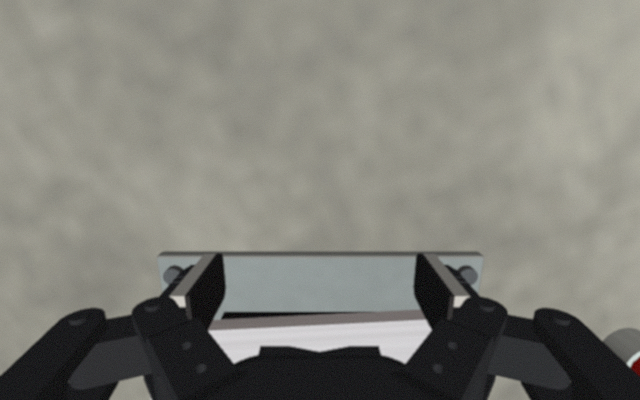

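View pics/side2.png

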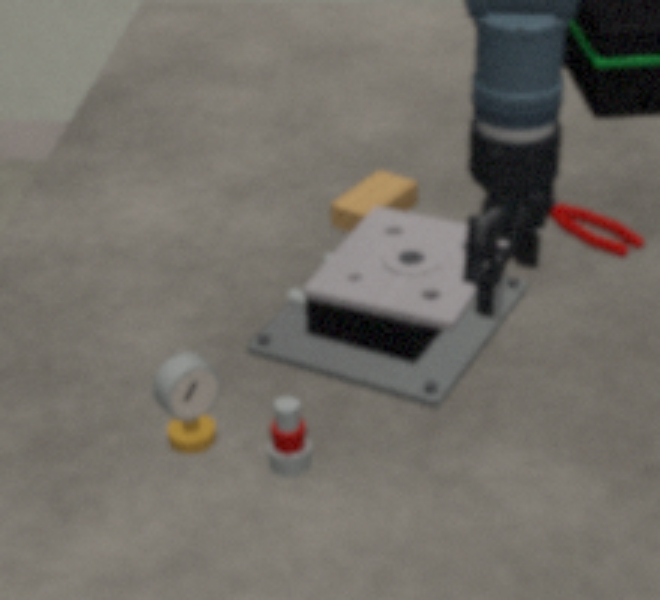

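```bash
python3 -m handwheel '[0,0,0.4,0,0,0,100, 0,0,0.4,0,0,0,100, 0,0,0,0,0,0,100]'; python3 -m handwheel '[-0.5,0,0,0,0,0,100, -0.4,0,0,0,0,0,100, -0.3,0,0,0,0,0,100, -0.3,0,0,0,0,0,100, -0.25,0,0,0,0,0,100, -0.25,0,0,0,0,0,100, 0,0,0,0,0,0,100]';python3 -m handwheel '[-0.2,0,0,0,0,0,100, -0.2,0,0,0,0,0,100, -0.2,0,0,0,0,0,100, -0.2,0,0,0,0,0,100, 0,0,0,0,0,0,100]'; python3 look.py w3 70
python3 -c "
from h import *
c=ctrl.capture('side');x=c['frame'][150:250,260:400];cv2.imwrite('pics/side3.png',cv2.resize(x,None,fx=5,fy=5))"
```

```text
time: 3.65
tool_pos: [422.1, 55.1, 42.9]
tool_rot: [0.191, 0.982, -0.0, -0.0]
ft_force: [0.6, -0.0, -0.3]
opening: 85.1
time: 4.53
tool_pos: [441.4, 47.5, 43.3]
tool_rot: [0.191, 0.982, -0.0, 0.0]
ft_force: [-0.7, 1.0, 0.0]
opening: 85.5
time: 5.15
tool_pos: [448.6, 44.3, 43.3]
tool_rot: [0.191, 0.982, -0.0, 0.0]
ft_force: [-3.3, 1.1, 1.5]
opening: 85.5
plate ((412.6152038574219, 159.81861877441406), (32.85041427612305, 55.14994812011719), 72.15615844726562) [[381.29998779296875, 152.60000610351562], [433.79998779296875, 135.6999969482422], [443.8999938964844, 167.0], [391.3999938964844, 183.89999389648438]] [[554.0, 1.0], [536.0, 171.0], [626.0, 164.0], [657.0, -6.0]]
tcp [448.6  44.3  43.3] tool y ang 67.99 F [-3.3  1.1  1.5] t 5.15 tilt z [ 0. -0. -1.]
```

View pics/side3.png

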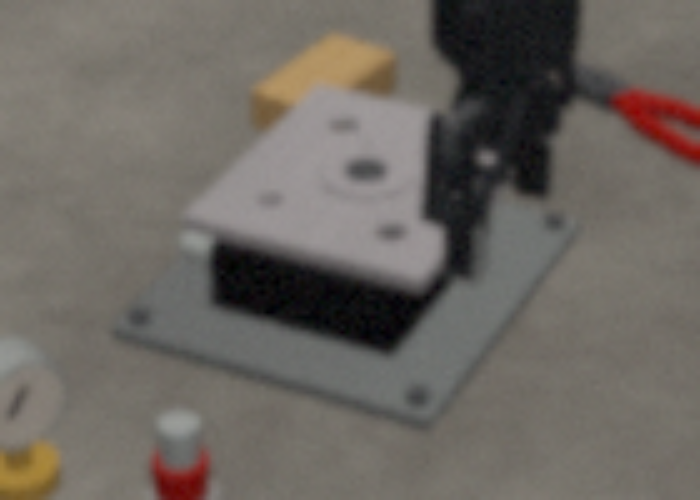

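View pics/w3.png

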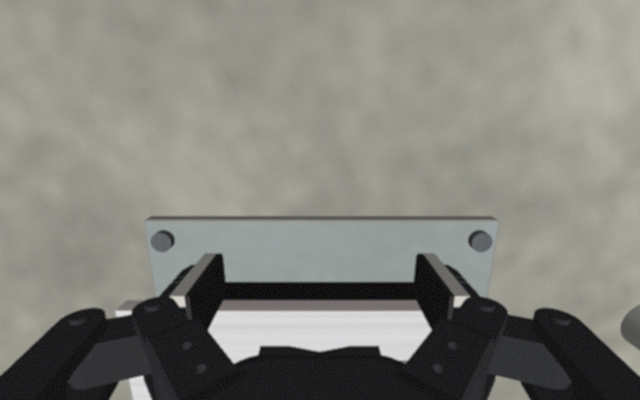

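The plate edge now lies square against both fingers (edge at rows 300-310). I'll back off and raise to measure.

```bash
python3 -m handwheel '[0.5,0,0,0,0,0,100, 1.5,0,-0.5,0,0,0,100, 1,0,-4,0,0,0,100, 0,0,-4,0,0,0,100, 0,0,-4,0,0,0,100, 0,0,-4,0,0,0,100, 0,0,-2,0,0,0,100, 0,0,0,0,0,0,100, 0,0,0,0,0,0,100]'
cat > meas.py <<'E'
import sys
from h import *
from look import look
zc=float(sys.argv[2])
o,c=look(zc,sys.argv[1])
C0=np.array([529,12.3]);a=np.radians(-22.05)
E=np.array([[np.cos(a),np.sin(a)],[-np.sin(a),np.cos(a)]])
g=cv2.cvtColor(c["frame"],cv2.COLOR_BGR2GRAY)
# holes = dark blobs inside plate
def blob(x,y,r=8):
    x,y=int(round(x)),int(round(y));w=g[y-r:y+r+1,x-r:x+r+1].astype(float);wt=np.clip(np.median(w)-25-w,0,None);Y,X=np.mgrid[y-r:y+r+1,x-r:x+r+1];return [(wt*X).sum()/wt.sum(),(wt*Y).sum()/wt.sum()]
def edge(mx,my,z,dx,dy):  # subpixel edge crossing near given manifold pt
    pass
# plate edges: threshold crossings along manifold-frame scan lines at z=zc
from scipy.ndimage import map_coordinates
def scan(p0,dirv,z,L=16):
    s=np.arange(-L,L,.25);P=np.array(p0)+s[:,None]*np.array(dirv);W=C0+P@E
    px=proj(c,np.c_[W,np.full(len(s),z)],o)
    v=map_coordinates(g.astype(float),[px[:,1],px[:,0]],order=1)
    v=np.convolve(v,np.ones(5)/5,'same');G=np.gradient(v);G[:6]=0;G[-6:]=0
    i=np.argmax(-G);return s[i],v[i-6],v[i+6]
X=70;Y=80;L=float(sys.argv[3]) if len(sys.argv)>3 else 16
for y in(-60,-40,-20,0,20,40,60): print("-x edge y",y,[round(float(q),1) for q in scan((-X,y),(-1,0),zc,L)])
for x in(-50,-25,0,25): print("y edges x",x,"+y",[round(float(q),1) for q in scan((x,Y),(0,1),zc,L)],"-y",[round(float(q),1) for q in scan((x,-Y),(0,-1),zc,L)])
# screws
for q in((-83,-93),(-83,93)):
    px=proj(c,np.r_[C0+np.array(q)@E,10],o)[0];b=blob(*px)
    print("screw",q,"err",((ray(c,[b],10,o)[0,:2]-C0)@E.T-q).round(2))
E
python3 meas.py w4 70
```

```text
time: 6.38
tool_pos: [419.9, 56.0, 227.5]
tool_rot: [0.191, 0.982, -0.0, -0.0]
ft_force: [0.1, -0.3, 0.1]
opening: 85.6
plate ((521.21240234375, 8.137779235839844), (160.23440551757812, 139.13143920898438), 67.97042083740234) [[426.70001220703125, -40.0], [555.5999755859375, -92.19999694824219], [615.7000122070312, 56.29999923706055], [486.79998779296875, 108.5]] [[233.0, 229.0], [242.0, 346.0], [386.0, 346.0], [394.0, 229.0]]
tcp [419.9  56.  227.5] tool y ang 68.02 F [ 0.1 -0.3  0.1] t 6.375 tilt z [-0.001 -0.    -1.   ]
-x edge y -60 [5.8, 191.0, 119.7]
-x edge y -40 [5.8, 189.0, 117.0]
-x edge y -20 [5.8, 189.4, 117.3]
-x edge y 0 [5.8, 187.7, 116.8]
-x edge y 20 [5.8, 187.2, 117.4]
-x edge y 40 [5.8, 186.8, 119.0]
-x edge y 60 [5.8, 185.6, 117.8]
y edges x -50 +y [-6.5, 184.9, 139.4] -y [6.5, 197.7, 139.6]
y edges x -25 +y [-6.8, 188.0, 138.2] -y [6.5, 199.2, 140.0]
y edges x 0 +y [-6.5, 182.3, 134.8] -y [6.8, 194.8, 145.5]
y edges x 25 +y [-6.8, 191.9, 136.3] -y [6.5, 201.4, 140.1]
screw (-83, -93) err [-0.45  0.26]
screw (-83, 93) err [-0.29  0.04]
```

View pics/w4.png

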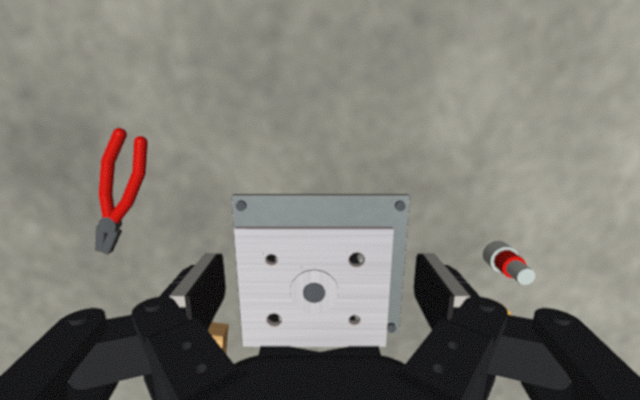

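Measured: the plate is square, at x = -5.5 and y = -6.7 mm from home. Next, turn 90° and push the -y edge towards +y with both fingers.

```bash
python3 -m handwheel '[0,0,0,0,0,-0.1745,100, 0,0,0,0,0,-0.1745,100, 0,0,0,0,0,-0.1745,100, 0,0,0,0,0,-0.1745,100, 0,0,0,0,0,-0.1745,100, 0,0,0,0,0,-0.1745,100, 0,0,0,0,0,-0.1745,100, 0,0,0,0,0,-0.1745,100, 0,0,0,0,0,-0.1745,100, 0,0,0,0,0,0,100]'; python3 -m handwheel '[1.9,-1.9,0,0,0,0,100, 1.9,-1.9,0,0,0,0,100, 1.8,-1.9,0,0,0,0,100, 1.8,-1.8,0,0,0,0,100, 1.8,-1.9,0,0,0,0,100, 1.8,-1.9,0,0,0,0,100, 0,0,0,0,0,0,100, 0,0,0,0,0,0,100]'
cat > tm.py <<'E'
from h import *
o=ctrl.get_obs();C0=np.array([529,12.3]);a=np.radians(-22.05)
E=np.array([[np.cos(a),np.sin(a)],[-np.sin(a),np.cos(a)]])
Y=Rn.from_quat(o["tool_rot"]).as_matrix()
print("tcp in manifold",(E@(o["tool_pos"][:2]-C0)).round(1),o["tool_pos"][2].round(1),"tool y ang",np.degrees(np.arctan2(Y[1,1],Y[0,1])).round(2),"F manifold",(E@o["ft_force"][:2]).round(1),"t",o["time"])
E
python3 tm.py; python3 meas.py w5 70
```

```text
time: 7.68
tool_pos: [419.8, 55.9, 227.1]
tool_rot: [-0.558, 0.83, 0.001, -0.001]
ft_force: [-0.5, 0.4, -0.1]
opening: 85.3
time: 8.68
tool_pos: [483.5, -87.9, 227.7]
tool_rot: [-0.559, 0.829, 0.001, -0.0]
ft_force: [0.0, -0.8, 0.2]
opening: 85.4
tcp in manifold [  -4.5 -109.9] 227.7 tool y ang 157.92 F manifold [ 0.3 -0.7] t 8.675
plate ((526.1553344726562, 5.888053894042969), (159.48324584960938, 150.77774047851562), 67.819580078125) [[426.20001220703125, -39.5], [565.9000244140625, -96.4000015258789], [626.0999755859375, 51.29999923706055], [486.3999938964844, 108.19999694824219]] [[391.0, 211.0], [238.0, 211.0], [248.0, 347.0], [383.0, 347.0]]
tcp [483.5 -87.9 227.7] tool y ang 157.92 F [ 0.  -0.8  0.2] t 8.675 tilt z [-0.001  0.001 -1.   ]
-x edge y -60 [5.2, 194.5, 146.1]
-x edge y -40 [5.5, 188.4, 142.7]
-x edge y -20 [5.0, 192.0, 145.0]
-x edge y 0 [5.5, 185.5, 140.1]
-x edge y 20 [5.5, 185.0, 139.3]
-x edge y 40 [5.5, 183.4, 140.0]
-x edge y 60 [5.5, 182.5, 133.8]
y edges x -50 +y [-9.0, 173.5, 66.6] -y [7.0, 189.9, 113.4]
y edges x -25 +y [-5.5, 142.7, 34.2] -y [7.0, 191.7, 113.5]
y edges x 0 +y [-2.5, 118.1, 46.6] -y [7.0, 189.9, 107.2]
y edges x 25 +y [-8.0, 175.8, 56.8] -y [7.0, 193.2, 112.6]
screw (-83, -93) err [0.06 0.27]
screw (-83, 93) err [-9.41  1.49]
```

View pics/w5.png

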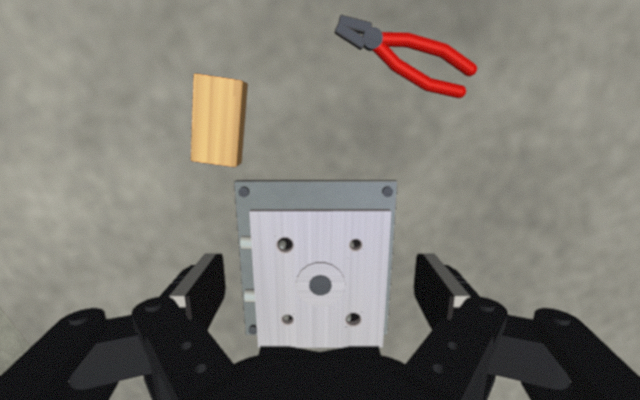

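Picture: the -y edge is at row 211, square, with offcut and cutters well clear. Descend and push about 6.8 mm past contact.

```bash
python3 -m handwheel '[0,0,4,0,0,0,100, 0,0,4,0,0,0,100, 0,0,4,0,0,0,100, 0,0,3,0,0,0,100, 0,0,2,0,0,0,100, 0,0,1.4,0,0,0,100, 0,0,0,0,0,0,100, 0,0,0,0,0,0,100]'; python3 tm.py
python3 -m handwheel '[-0.4,0,0,0,0,0,100, -0.4,0,0,0,0,0,100, -0.25,0,0,0,0,0,100, -0.2,0,0,0,0,0,100, -0.2,0,0,0,0,0,100, -0.2,0,0,0,0,0,100, -0.2,0,0,0,0,0,100, 0,0,0,0,0,0,100]'; python3 tm.py
python3 -m handwheel '[0.5,0,0,0,0,0,100, 1.0,0,-0.5,0,0,0,100, 0.35,0,-4,0,0,0,100, 0,0,-4,0,0,0,100, 0,0,-4,0,0,0,100, 0,0,-4,0,0,0,100, 0,0,-2,0,0,0,100, 0,0,0,0,0,0,100, 0,0,0,0,0,0,100]'; python3 meas.py w6 70
```

```text
time: 9.72
tool_pos: [484.9, -88.5, 45.1]
tool_rot: [-0.559, 0.829, -0.001, 0.0]
ft_force: [0.2, -0.1, -0.5]
opening: 85.7
tcp in manifold [  -3. -110.] 45.1 tool y ang 158.0 F manifold [ 0.2 -0. ] t 9.725
time: 10.72
tool_pos: [491.3, -71.1, 44.3]
tool_rot: [-0.559, 0.829, 0.0, 0.0]
ft_force: [-0.1, -1.4, -0.7]
opening: 85.3
tcp in manifold [ -3.6 -91.4] 44.3 tool y ang 158.0 F manifold [ 0.5 -1.4] t 10.725
time: 11.85
tool_pos: [483.6, -88.6, 228.4]
tool_rot: [-0.559, 0.829, 0.001, -0.0]
ft_force: [0.1, -0.5, 0.5]
opening: 85.2
plate ((527.7835083007812, 9.576080322265625), (153.87588500976562, 151.5311737060547), 67.87699890136719) [[428.6000061035156, -33.20000076293945], [569.0, -90.19999694824219], [626.9000244140625, 52.29999923706055], [486.6000061035156, 109.4000015258789]] [[391.0, 218.0], [239.0, 218.0], [248.0, 348.0], [383.0, 348.0]]
tcp [483.6 -88.6 228.4] tool y ang 157.97 F [ 0.1 -0.5  0.5] t 11.85 tilt z [-0.001  0.001 -1.   ]
-x edge y -60 [5.2, 194.5, 149.1]
-x edge y -40 [5.2, 188.5, 143.9]
-x edge y -20 [4.5, 191.0, 145.7]
-x edge y 0 [4.5, 189.1, 140.0]
-x edge y 20 [4.2, 185.9, 140.4]
-x edge y 40 [3.5, 188.7, 145.9]
-x edge y 60 [3.5, 185.7, 137.1]
y edges x -50 +y [-9.0, 168.5, 60.0] -y [0.5, 190.8, 111.4]
y edges x -25 +y [-5.5, 149.5, 38.7] -y [0.2, 191.8, 96.4]
y edges x 0 +y [-2.8, 149.4, 51.5] -y [0.2, 177.0, 76.5]
y edges x 25 +y [-8.0, 173.6, 56.9] -y [-0.8, 192.4, 98.1]
screw (-83, -93) err [0.07 0.27]
screw (-83, 93) err [-8.08  1.32]
```

View pics/w6.png

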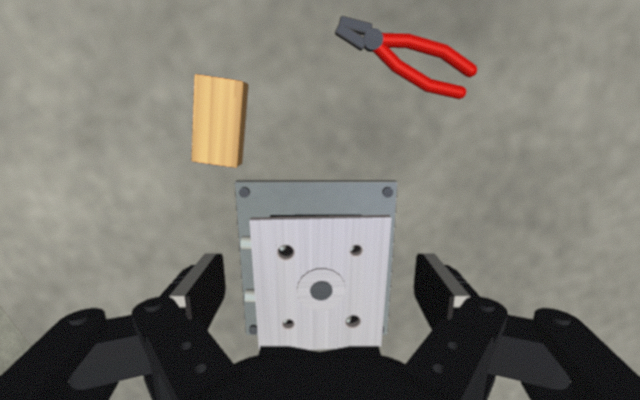

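Now y ≈ -0.3 mm, x ≈ -4.4 mm, turned about -0.015 rad. I'll return to the -x side for the final square push.

```bash
python3 -m handwheel '[-1.8,1.9,0,0,0,0,100, -1.8,1.9,0,0,0,0,100, -1.8,1.9,0,0,0,0,100, -1.8,1.8,0,0,0,0,100, -1.9,1.8,0,0,0,0,100, -1.9,1.8,0,0,0,0,100, 0,0,0,0,0,0,100, 0,0,0,0,0,0,100]'
python3 -m handwheel '[0,0,0,0,0,0.1745,100, 0,0,0,0,0,0.1745,100, 0,0,0,0,0,0.1745,100, 0,0,0,0,0,0.1745,100, 0,0,0,0,0,0.1745,100, 0,0,0,0,0,0.1745,100, 0,0,0,0,0,0.1745,100, 0,0,0,0,0,0.1745,100, 0,0,0,0,0,0.1745,100, 0,0,0,0,0,0,100]'; python3 tm.py; python3 meas.py w7 70
```

```text
time: 12.9
tool_pos: [422.4, 54.7, 228.6]
tool_rot: [-0.559, 0.829, 0.0, -0.001]
ft_force: [0.0, -0.2, 0.3]
opening: 85.4
time: 14.15
tool_pos: [422.8, 54.2, 229.0]
tool_rot: [0.19, 0.982, -0.0, -0.0]
ft_force: [-0.3, 0.4, 0.9]
opening: 85.2
tcp in manifold [-114.2   -1. ] 229.0 tool y ang 68.05 F manifold [-0.5  0.3] t 14.15
plate ((523.5941162109375, 11.507659912109375), (161.61227416992188, 145.3623504638672), 68.66693115234375) [[426.5, -37.29999923706055], [561.9000244140625, -90.19999694824219], [620.7000122070312, 60.29999923706055], [485.29998779296875, 113.19999694824219]] [[236.0, 224.0], [247.0, 346.0], [391.0, 345.0], [398.0, 222.0]]
tcp [422.8  54.2 229. ] tool y ang 68.05 F [-0.3  0.4  0.9] t 14.15 tilt z [-0. -0. -1.]
-x edge y -60 [6.8, 193.9, 120.8]
-x edge y -40 [7.0, 193.5, 119.9]
-x edge y -20 [7.2, 196.9, 119.9]
-x edge y 0 [7.8, 190.6, 122.1]
-x edge y 20 [8.0, 187.4, 119.8]
-x edge y 40 [8.0, 191.9, 121.6]
-x edge y 60 [8.2, 193.3, 121.4]
y edges x -50 +y [-2.5, 190.5, 138.0] -y [0.8, 196.9, 145.2]
y edges x -25 +y [-2.5, 192.9, 142.2] -y [1.5, 193.5, 139.9]
y edges x 0 +y [-2.2, 187.2, 142.1] -y [1.2, 196.6, 144.7]
y edges x 25 +y [-1.5, 189.3, 137.1] -y [1.8, 200.3, 143.6]
screw (-83, -93) err [-0.5   0.16]
screw (-83, 93) err [-0.4  -0.11]
```

View pics/w7.png

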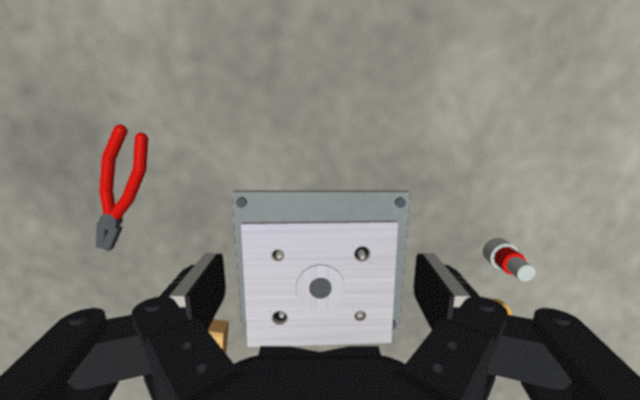

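Run:
```python
from h import *
im=cv2.imread("pics/w7.png")[180:355,215:415];cv2.imwrite("pics/w7z.png",cv2.resize(im,None,fx=3.4,fy=3.4,interpolation=cv2.INTER_CUBIC))
c=ctrl.capture('side');x=c['frame'][155:245,270:390];cv2.imwrite('pics/side7.png',cv2.resize(x,None,fx=6,fy=6,interpolation=cv2.INTER_CUBIC))
c=ctrl.capture('scene');x=c['frame'][155:265,240:360];cv2.imwrite('pics/scene7.png',cv2.resize(x,None,fx=5,fy=5,interpolation=cv2.INTER_CUBIC))
```

```text
(no output)
```

View pics/w7z.png

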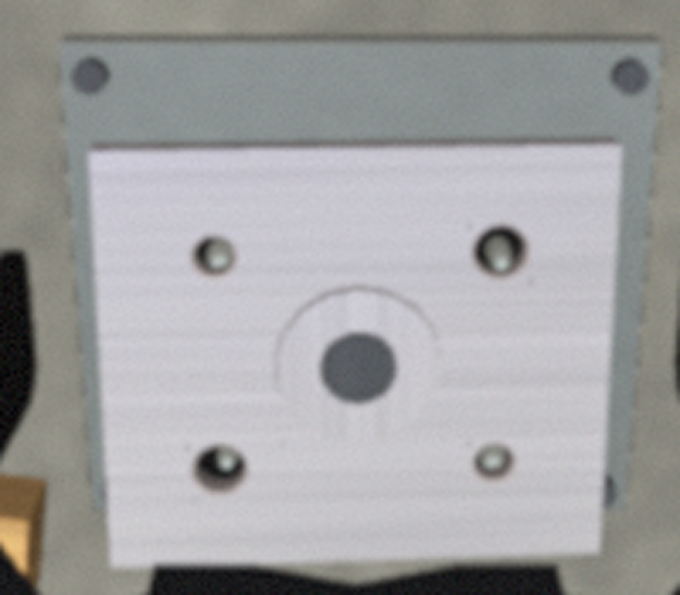

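View pics/side7.png

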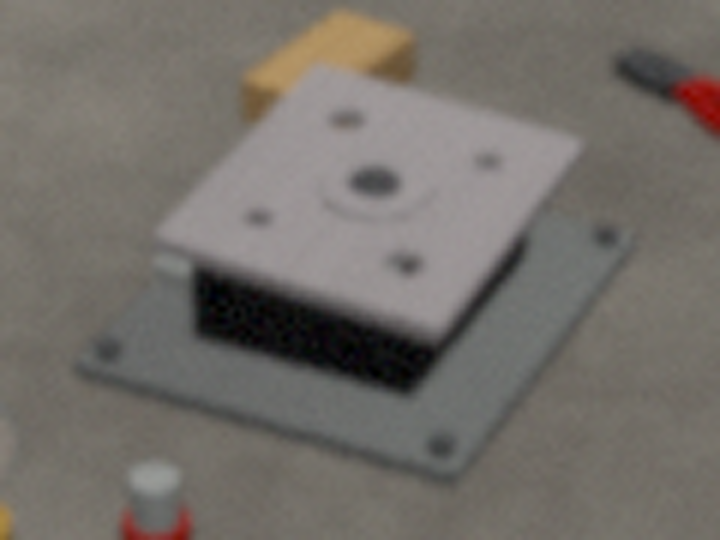

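View pics/scene7.png

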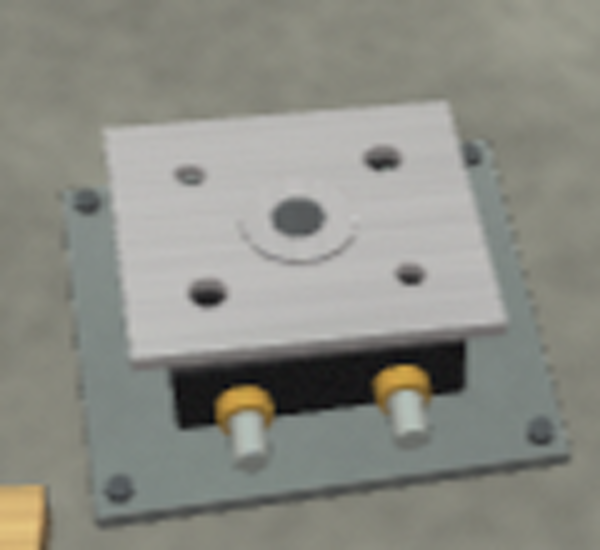

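```bash
cat > pnp.py <<'E'
import sys
from h import *
from scipy.spatial.transform import Rotation as Rn
def corners(im):
    hsv=cv2.cvtColor(im,cv2.COLOR_BGR2HSV)
    m=((hsv[...,2]>165)&(hsv[...,1]<45)).astype(np.uint8)*255
    m=cv2.morphologyEx(m,cv2.MORPH_OPEN,np.ones((15,15)))
    cs,_=cv2.findContours(m,cv2.RETR_EXTERNAL,cv2.CHAIN_APPROX_NONE)
    k=max(cs,key=cv2.contourArea)
    ap=cv2.approxPolyDP(cv2.convexHull(k),6,True)[:,0].astype(float)
    pts=k[:,0].astype(float);L=[]
    n=len(ap)
    for i in range(n):
        a,b=ap[i],ap[(i+1)%n];d=b-a;l=np.hypot(*d);d/=l
        s=(pts-a)@d;e=abs((pts-a)@[-d[1],d[0]])
        q=pts[(s>.08*l)&(s<.92*l)&(e<3)]
        L.append(cv2.fitLine(q.astype(np.float32),cv2.DIST_HUBER,0,.01,.01).ravel())
    out=[]
    for i in range(n):
        p,q=L[i-1],L[i];A=np.array([[p[0],-q[0]],[p[1],-q[1]]]);t=np.linalg.solve(A,[q[2]-p[2],q[3]-p[3]])
        out.append([p[2]+t[0]*p[0],p[3]+t[0]*p[1]])
    return np.array(out)
E
python3 - <<'E'
from pnp import *
o,c=cap("wrist");im=c["frame"]
P=corners(im);print(P.round(1).tolist())
C0=np.array([529.2,12.2]);a=np.radians(-22.05)
E=np.array([[np.cos(a),np.sin(a)],[-np.sin(a),np.cos(a)]])
pins=np.array([[36,44],[-36,-44],[36,-44],[-36,44.]])
print("proj pin tips",proj(c,np.c_[C0+pins@E,[62]*4],o).round(1).tolist())
print("plate holes if home lvl z70",proj(c,np.c_[C0+pins@E,[70]*4],o).round(1).tolist())
if len(P)==4:
    ob=np.array([[-70,-80,8],[70,-80,8],[70,80,8],[-70,80,8.]])
    # order: match to expected
    ex=proj(c,np.c_[C0+ob[:,:2]@E,[70]*4],o)
    idx=[np.argmin(np.hypot(*(P-e).T)) for e in ex];Q=P[idx]
    ok,rv,tv=cv2.solvePnP(ob,Q,np.array(c["camera_matrix"]),np.array([c["k1"],0,0,0.]))
    R,t=Rt(c,o);Rp=R.T@cv2.Rodrigues(rv)[0];tp=R.T@(tv.ravel()-t)
    M=np.eye(3);M[:2,:2]=E
    Rm=M@Rp;print("plate in manifold",E@(tp[:2]-C0),tp[2],"rotvec",Rn.from_matrix(Rm).as_rotvec().round(4))
    for n,h in zip("abcd",pins):
        p=tp+Rp@np.r_[h,0];print(n,(E@(p[:2]-C0)-h).round(2),p[2].round(1))
E
python3 - <<'E'
import cv2
im=cv2.imread("pics/w7.png")
for n,(x,y) in dict(b=(278,255),d=(362,254),c=(280,317),a=(360,315)).items():
    pass
t=[cv2.resize(im[y-10:y+11,x-10:x+11],None,fx=14,fy=14,interpolation=cv2.INTER_CUBIC) for x,y in((278,255),(362,254),(280,317),(360,315))]
cv2.imwrite("pics/h7.png",cv2.vconcat([cv2.hconcat(t[:2]),cv2.hconcat(t[2:])]))
E
```

```text
[[397.0, 222.8000030517578], [389.70001220703125, 342.79998779296875], [246.89999389648438, 345.1000061035156], [240.3000030517578, 224.5]]
proj pin tips [[359.2, 316.8], [278.6, 257.9], [280.8, 316.7], [361.7, 258.0]]
plate holes if home lvl z70 [[360.1, 321.3], [277.7, 261.3], [279.9, 321.2], [362.7, 261.4]]
plate in manifold [-4.84090643 -1.413729  ] 59.652611483272835 rotvec [-0.0313 -0.0499 -0.0017]
a [-4.78 -1.47] 60.1
b [-4.9  -1.36] 59.2
c [-4.99 -1.42] 62.8
d [-4.69 -1.4 ] 56.5
```

View pics/h7.png

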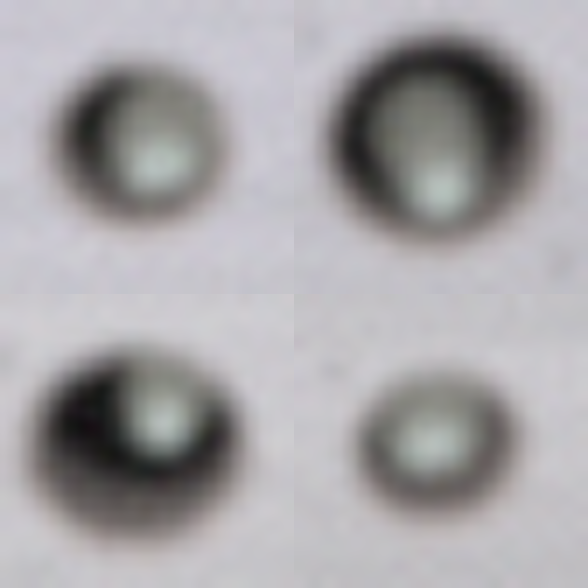

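Picture: the pin tips show inside all four holes. The plate rocks about the a-b diagonal, with stud (-36,44) deepest, and is about 4.8 mm short in x and 1.4 mm in y. A slightly lower final +x push should seat it.

```bash
python3 -m handwheel '[0,0,4,0,0,0,100, 0,0,4,0,0,0,100, 0,0,4,0,0,0,100, 0,0,3,0,0,0,100, 0,0,2,0,0,0,100, 0,0,1.8,0,0,0,100, 0,0,0,0,0,0,100, 0,0,0,0,0,0,100]'; python3 tm.py
python3 -m handwheel '[-0.6,0,0,0,0,0,100, -0.6,0,0,0,0,0,100, -0.6,0,0,0,0,0,100, -0.5,0,0,0,0,0,100, -0.3,0,0,0,0,0,100, -0.15,0,0,0,0,0,100, -0.15,0,0,0,0,0,100, 0,0,0,0,0,0,100, 0,0,0,0,0,0,100]'; python3 tm.py
python3 -m handwheel '[-0.1,0,0,0,0,0,100, -0.1,0,0,0,0,0,100, 0,0,0,0,0,0,100, 0,0,0,0,0,0,100]'; python3 tm.py
```

```text
time: 15.35
tool_pos: [423.1, 55.1, 41.9]
tool_rot: [0.19, 0.982, 0.0, 0.0]
ft_force: [-0.5, 0.6, -0.1]
opening: 85.4
tcp in manifold [-1.142e+02 -1.000e-01] 41.9 tool y ang 68.04 F manifold [-0.7  0.3] t 15.35
time: 16.48
tool_pos: [448.8, 44.3, 41.1]
tool_rot: [0.191, 0.982, -0.0, -0.0]
ft_force: [-1.5, 0.8, 0.1]
opening: 85.4
tcp in manifold [-86.3  -0.4] 41.1 tool y ang 68.02 F manifold [-1.7  0.2] t 16.475
time: 16.98
tool_pos: [451.7, 43.4, 41.5]
tool_rot: [0.191, 0.982, 0.0, 0.0]
ft_force: [-0.9, 0.2, 0.7]
opening: 85.4
tcp in manifold [-83.3  -0.2] 41.5 tool y ang 68.01 F manifold [-0.9 -0.1] t 16.975
```

```bash
python3 -m handwheel '[-0.1,0,0,0,0,0,100, -0.1,0,0,0,0,0,100, 0,0,0,0,0,0,100, 0,0,0,0,0,0,100]'; python3 tm.py
python3 - <<'E'
from h import *
c=ctrl.capture('side');x=c['frame'][155:245,270:390];a=cv2.resize(x,(390,292),interpolation=cv2.INTER_CUBIC)
c=ctrl.capture('wrist');x=c['frame'][200:400,100:540];b=cv2.resize(x,None,fx=.886,fy=.886)
cv2.imwrite('pics/sw8.png',cv2.vconcat([a,b]))
E
```

```text
time: 17.48
tool_pos: [452.9, 42.8, 41.2]
tool_rot: [0.191, 0.982, 0.0, -0.0]
ft_force: [-1.1, 0.3, 0.6]
opening: 85.4
tcp in manifold [-82.   -0.3] 41.2 tool y ang 68.02 F manifold [-1.1 -0.2] t 17.475
```

View pics/sw8.png

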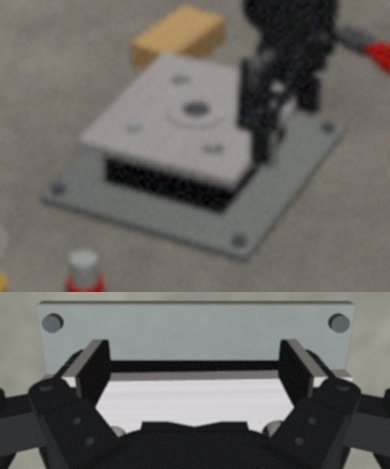

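Still a slight slope in the edge (wrist half, rows 371-375). Back off and measure.

```bash
python3 -m handwheel '[0.5,0,0,0,0,0,100, 1.5,0,-0.5,0,0,0,100, 1.2,0,-4,0,0,0,100, 0,0,-4,0,0,0,100, 0,0,-4,0,0,0,100, 0,0,-4,0,0,0,100, 0,0,-2.3,0,0,0,100, 0,0,0,0,0,0,100, 0,0,0,0,0,0,100]'
cat >> pnp.py <<'E'
def run(tag,C0=(529.2,12.2)):
    o,c=cap("wrist");im=c["frame"];cv2.imwrite(f"pics/{tag}.png",im);C0=np.array(C0)
    P=corners(im);print(P.round(1).tolist())
    a=np.radians(-22.05)
    E=np.array([[np.cos(a),np.sin(a)],[-np.sin(a),np.cos(a)]])
    pins=np.array([[36,44],[-36,-44],[36,-44],[-36,44.]])
    ob=np.array([[-70,-80,8],[70,-80,8],[70,80,8],[-70,80,8.]])
    ex=proj(c,np.c_[C0+ob[:,:2]@E,[65]*4],o)
    Q=P[[np.argmin(np.hypot(*(P-e).T)) for e in ex]]
    ok,rv,tv=cv2.solvePnP(ob,Q,np.array(c["camera_matrix"]),np.array([c["k1"],0,0,0.]))
    R,t=Rt(c,o);Rp=R.T@cv2.Rodrigues(rv)[0];tp=R.T@(tv.ravel()-t)
    M=np.eye(3);M[:2,:2]=E
    print("plate in manifold",(E@(tp[:2]-C0)).round(2),tp[2].round(1),"rotvec",Rn.from_matrix(M@Rp).as_rotvec().round(4))
    px=proj(c,np.array([tp+Rp@np.r_[h,8] for h in pins]),o);pt=proj(c,np.c_[C0+pins@E,[62]*4],o)
    for n,h,q,s in zip("abcd",pins,px,pt):
        p=tp+Rp@np.r_[h,0];print(n,(E@(p[:2]-C0)-h).round(2),p[2].round(1),"hole px",q.round(1),"tip px",s.round(1))
    g=im[:]
    T=[cv2.resize(g[int(q[1])-12:int(q[1])+13,int(q[0])-12:int(q[0])+13],(290,290),interpolation=cv2.INTER_CUBIC) for q in(px[1],px[3],px[2],px[0])]
    cv2.imwrite(f"pics/{tag}h.png",cv2.vconcat([cv2.hconcat(T[:2]),cv2.hconcat(T[2:])]))
    for q in((-83,-93),(-83,93)):
        x,y=proj(c,np.r_[C0+np.array(q)@E,10],o)[0].round().astype(int);r=7
        gg=cv2.cvtColor(im,cv2.COLOR_BGR2GRAY);w=gg[y-r:y+r+1,x-r:x+r+1].astype(float);wt=np.clip(np.median(w)-15-w,0,None);Y,X=np.mgrid[y-r:y+r+1,x-r:x+r+1]
        b=[(wt*X).sum()/wt.sum(),(wt*Y).sum()/wt.sum()];print("screw",q,((ray(c,[b],10,o)[0,:2]-C0)@E.T-q).round(2))
E
python3 -c "
from pnp import *
run('w9')"
```

```text
time: 18.7
tool_pos: [422.5, 54.9, 228.4]
tool_rot: [0.191, 0.982, -0.0, -0.001]
ft_force: [-0.4, 0.3, 0.4]
opening: 85.4
[[396.1000061035156, 226.10000610351562], [389.70001220703125, 338.5], [253.3000030517578, 341.3999938964844], [243.0, 228.5]]
plate in manifold [0.65 0.49] 48.1 rotvec [-0.0103  0.0085  0.0157]
a [-0.05  1.05] 47.4 hole px [359.7 314.1] tip px [359.4 317.7]
b [ 1.35 -0.06] 48.9 hole px [279.3 257.8] tip px [278.6 258.7]
c [1.34 1.07] 48.3 hole px [282.5 315.6] tip px [280.8 317.6]
d [-0.04 -0.08] 48.0 hole px [361.1 256.3] tip px [361.8 258.7]
screw (-83, -93) [-0.65  0.17]
screw (-83, 93) [-0.56  0.02]
```

View pics/w9.png

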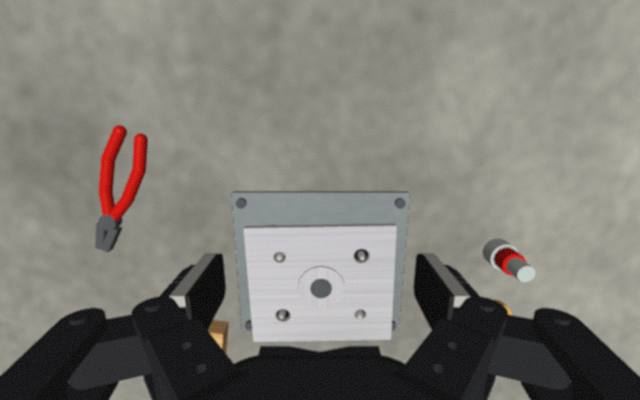

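View pics/w9h.png

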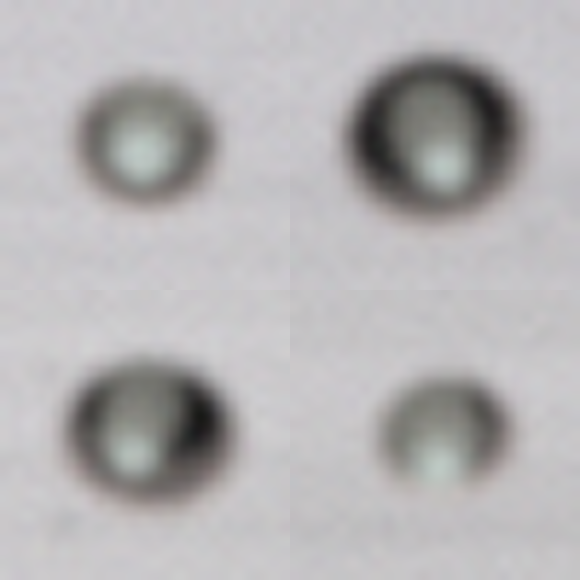

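Run:
```python
from pnp import *
from pnp import corners
# bias check of PnP on w4 (known level at z62), pose recorded there
c=ctrl.capture("wrist");a=np.radians(-22.05);E=np.array([[np.cos(a),np.sin(a)],[-np.sin(a),np.cos(a)]]);C0=np.array([529.2,12.2])
oo=ctrl.get_obs()
for tag,pos in(("w4",[419.9,56,227.5]),("w9",oo["tool_pos"])):
    o=dict(oo);o["tool_pos"]=np.array(pos)
    P=corners(cv2.imread(f"pics/{tag}.png"))
    ob=np.array([[-70,-80,8],[70,-80,8],[70,80,8],[-70,80,8.]])
    Q=P[[np.argmin(np.hypot(*(P-e).T)) for e in proj(c,np.c_[C0+ob[:,:2]@E,[65]*4],o)]]
    ok,rv,tv=cv2.solvePnP(ob,Q,np.array(c["camera_matrix"]),np.array([c["k1"],0,0,0.]))
    R,t=Rt(c,o);Rp=R.T@cv2.Rodrigues(rv)[0];tp=R.T@(tv.ravel()-t);M=np.eye(3);M[:2,:2]=E
    print(tag,P.round(1).tolist(),tp.round(1),Rn.from_matrix(M@Rp).as_rotvec().round(4))
c=ctrl.capture('side');cv2.imwrite('pics/side9.png',cv2.resize(c['frame'][155:245,270:390],None,fx=6,fy=6,interpolation=cv2.INTER_CUBIC))
c=ctrl.capture('scene');cv2.imwrite('pics/scene9.png',cv2.resize(c['frame'][155:265,240:360],None,fx=5,fy=5,interpolation=cv2.INTER_CUBIC))
```

```text
w4 [[393.0, 229.0], [384.8999938964844, 345.0], [243.0, 345.0], [234.10000610351562, 229.0]] [521.8   7.8  59.3] [-0.0041  0.0129 -0.0014]
w9 [[396.1000061035156, 226.10000610351562], [389.70001220703125, 338.5], [253.3000030517578, 341.3999938964844], [243.0, 228.5]] [529.5  12.4  47.5] [-0.0107  0.0097  0.0157]
```

View pics/side9.png

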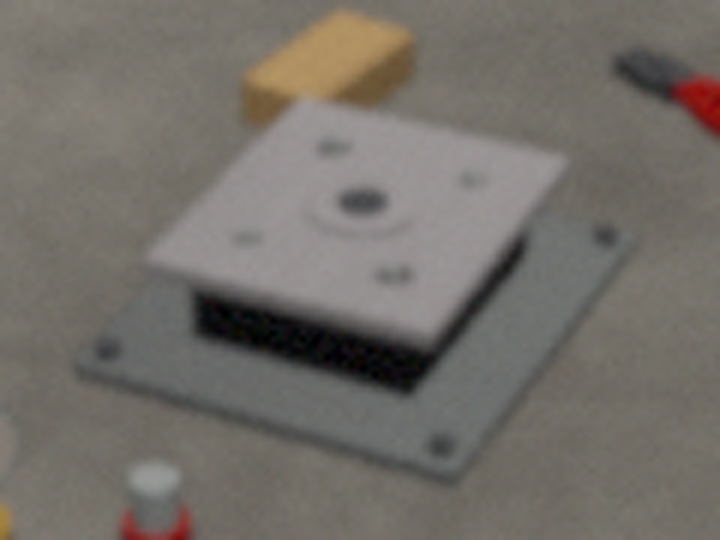

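View pics/scene9.png

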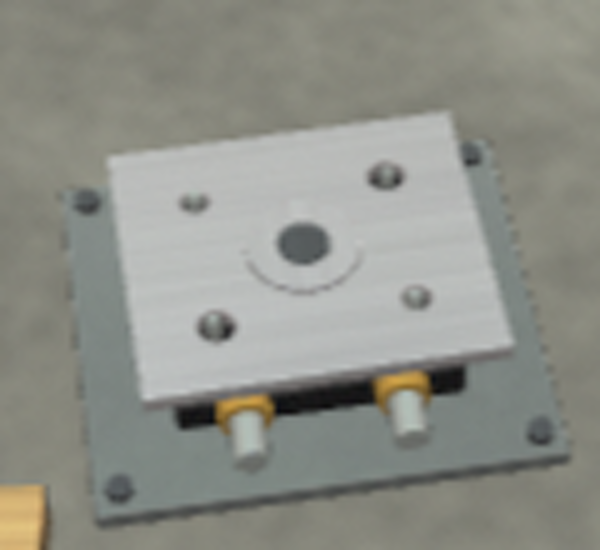

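Side and scene pictures: the plate has dropped onto the block, pin tips show through all the holes, and the black strip under the front edge has narrowed. Correcting for the bias found on the known-level picture, the plate height comes out at about 50.2 mm, tilt at most 0.01 rad, and hole offsets at most about 1.4 mm. Nothing is touching it, so I'm handing in.

```bash
python3 -c "
from workcell import ctrl
print(ctrl.hand_in())"
```

```text
the job is handed in; nothing more can be done
None
```

The cover plate is down over both locating pins and lying on the block, and I handed the job in after about 19 s of the 58 s allowed. No verdict is reported, so success rests on my own checks.

I pushed with the open gripper, using both fingertips on the plate's edge:
1. **-x edge:** this squared the plate up and brought it to about 5.5 mm short in x and 6.7 mm short in y.
2. **-y edge:** this closed the y gap. It left the plate rocking about the pin_a to pin_b diagonal, because the studs had started into their holes.
3. **-x edge again:** the tips were set slightly lower, and this push seated it.

- **Hole offsets:** each locating hole was about 1.4 mm or less from its pin (limit 3 mm). The plate was turned about 0.016 rad.
- **Height and tilt:** height was about 50.2 mm and tilt 0.01 rad or less. The raw reading gave 48 mm with a tilt of about 0.014 rad. I corrected it using the same method on a picture where the plate was known to be level at 62 mm, which read 2.7 mm low and tilted by 0.013 rad.
- **Disagreements:** after the -y push, edge readings taken at one fixed height conflicted on the plate's rotation because it was tilted. I switched to fitting the plate's four corners after that. A picture during the last push still seemed to show a slight slope, but it was level once I backed off.
- **Bystanders:** the fingers stayed clear of them and nothing looked out of place in the pictures, but I did not measure their positions. The gripper was raised clear of everything at hand-in.

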